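# Clear the tin off the record desk and lay the straightedge along its ledge

### The arm

A 7-joint arm with a two-finger parallel gripper is mounted at the origin on the work surface. World frame = base frame: x ahead of the robot, y to its left, z up, the work surface at z = 0. Lengths are in m, angles in rad, forces in N, time in s.
With the tool pointing down it reaches from about 0.35 to 0.9 m from the base axis. Payload 8.1 kg.
Tool frame: the origin (TCP) lies on the front face of the gripper's body, between the roots of the fingers; the fingertips stand 73 mm ahead of it and the grasp point (between the pads) lies 54 mm ahead of it; z points along the fingers, y is the line along which they close (so a half turn about z gives the same grasp; the last joint's range is limited). The gripper opens to 85 mm and grips with 20 to 120 N. Pads are 22 mm wide; open, the fingers measure 114 mm over their backs; the gripper's body (76 mm by 85 mm) begins 54 mm behind the grasp point. The pads swing forward as they close: fully open they stand 13 mm farther back than shut.
Start: joints at [-1.331, 0.434, 0.025, 1.573, -0.012, 1.134, -0.075], TCP at [0.21, 0.589, 0.304] pointing down, gripper open.
Joint ranges: [-2.62, 2.62], [-0.44, 2.09], [-1.27, 1.32], [0.08, 2.57], [-1.32, 4.46], [0.12, 2], [-2.74, 2.74]. Speed limits (rad/s): [2.22, 2.22, 3.01, 3.01, 3.14, 3.14, 3.14].

### API

Orientations are given as a unit quaternion [w, x, y, z].
In Python, from workcell import get_state, eyes, ticket gives the robot as it stands. The module is installed in compiled form; this text tells all that it offers.
- The arm moves only by the tool servo_tool, never from a script. Its argument "motion" is a list of rows, each an object with "turn": the turn, a rotation vector about the tool's x, y, z scaled (see below), a list of three; "offset": the shift along the tool's x, y, z scaled (see below), a list of three; "fingers": the closure, from 0 (fully open) to 1 (shut). In form: [{"turn": [rx, ry, rz], "offset": [x, y, z], "fingers": fingers}, ...]. A call has 1 to 20 rows; each row shifts and turns the commanded pose from where the row before left it, along the tool's axes as they then stand; what a row does not reach is not made up. The controller multiplies each number of a shift by 40 cm and each number of a turn by 6 degrees. A row lasts 1/8 s, in which the tool goes at most 62.5 mm and 10.7 degrees, less where a joint would pass 70% of its speed; a pose out of reach is approached as far as the arm can. A call with a number of a shift or a turn outside -1 to 1 is refused whole. A call with a gripper value outside its range is refused whole. The fingers move at their own pace and stop on an object; the grip force is fixed at half the most. Time passes only in rows, so rows that do not move let the fingers close. It gives the time, the measured TCP pose, the force, the opening and the grip force at its end, in the units of the state.
- get_state(): the state, without advancing time (a new reading comes with each control period).
- eyes.get_image(name): name is "side" or "top" or "wrist"; returns the picture (480x640x3 uint8, red, green, blue); there is no depth.
- eyes.camera_params(name): a dict with "intrinsics" (3x3 intrinsics, pixels), "T" (4x4, takes a point from camera to world coordinates). Camera axes: x right, y down, z forward; pixel columns grow to the right and rows downward; lengths in m; the calibration is good to about 2 mm. The wrist camera is an equidistant fisheye: a pixel r from the principal point sees the ray r / f radians off the axis. A picture is of the moment at which its call begins: read the wrist's pose just before it. camera_params takes no time and is no camera call; for the wrist camera it gives the pose at the moment of the call.
- ticket.finish_job(): hands the job in; it is judged then, once.
The state is a dict: "clock": time; "joint_pos": joint angles; "joint_velocities": joint speeds; "joint_efforts": joint torques, N m; "tool_pos": TCP position; "ee_rot": TCP orientation; "wrist_force": force on the tool from outside, world axes, zero at the start; "moment": the same for the moment, N m; "gripper_width": finger opening in m; "finger_force": force on a finger pad.
Only numpy, scipy, OpenCV 4.12 (cv2) and the standard library are available. Lean on these libraries where they do the work, as an engineer would, in place of code of your own. Each camera call takes 0.05 s, during which the arm holds its last target. There are 200 camera calls.

### The job

A tin has been left lying on the ledge of the sloping record desk. First pick it up and lay it gently on its side, flat on the floor of the shallow wooden tray; then lay the straightedge flat on the slope with one long edge flush against the desk's ledge along its whole length, within the ends of the ledge, ready for ruling the lowest line. Drop nothing, and leave the upright tin, the mug and the pliers where they are.

Things in the scene. Friction and masses are not known exactly. Their poses are not given: they have to be found in the camera images.
- slope: fixed plywood board of the desk, rising 28 deg towards the robot (it faces away from it). Origin: where its surface meets the ledge's upper face, mid-ledge, 24 mm over the bench. x up the slope (to 170 mm), y along the ledge, z outward normal. Ledge: dark strip 280 mm long (y -140 to 140), 12 thick (x -12 to 0), 10 high (z 0 to 10). Steel clip at x 142 to 165, y +-50, 10 high
- tin: closed grey metal tin, a cylinder 54 mm in diameter and 120 mm long, about 0.12 kg, starting on its side on the slope, resting in the corner against the ledge with its axis along the ledge. Origin at the cylinder's centre, x along its axis
- tray: fixed shallow open wooden tray on the bench, 180 x 130 mm outside, 22 mm high, walls and floor 5 mm thick. Origin: centre of its underside, x along its 180 mm length, z up
- straightedge: aluminium rule plate 200 x 50 x 5 mm, both long edges alike, with a wooden grip block 100 long, 22 wide, 40 high standing along the middle of its top (block top 45 mm above the underside); about 0.2 kg; starts flat on the bench. Origin: centre of its underside, x along its 200 mm length, y across, z up through the block
- upright_tin: bystander: a tin like the other (54 mm diameter, 120 mm high) standing upright on the bench; origin at the centre of its underside
- mug: bystander: green mug, 80 mm diameter, 95 mm high; origin at the centre of its underside
- pliers: bystander: pliers lying on the bench, about 165 mm long, 20 mm high; origin near the pivot, on the bench, x towards the jaws
Mind the look-alikes: they are no part of the job. What is shaped like the straightedge but blue or red is not meant.

How it is judged:
By the outcome, as a careful person would: the job done as asked, in the order asked, and still so for the second after the job is handed in, with the robot touching nothing.
It also fails if it takes over 56 s, if anything falls off the work surface, if the arm or the gripper's body presses on something with over 40 N, if the wrist force passes 120 N, or if a joint passes its speed limit or range.

## Working session

There is one attempt and no reset: what is moved stays moved. The work goes in short steps, Python scripts to look and compute and a tool call to move; the robot and the scene stay as the last step left them, time stands still between calls to the robot, and variables do not carry over. Pictures are saved under pics/ and viewed, at most 14 in all, crops included, and the job is handed in when it is done.

Besides the shell and the picture viewer there is one more tool, called after "Call:" as name(argument=value, ...), one argument or row to a line, values as JSON. servo_tool: Moves the arm, as the interface text tells. Shifts and turns lie within -1 to 1; 1 stands for 40 cm of shift or 6 degrees of turn. Its arguments: {"type":"object","properties":{"motion":{"type":"array"}},"required":["motion"]}

```bash
mkdir -p pics; python3 - <<'E'
from workcell import get_state, eyes
import cv2,numpy as np
s=get_state();print(s)
for n in("top","side"):
    im=eyes.get_image(n);cv2.imwrite(f"pics/{n}0.png",im[:,:,::-1]);p=eyes.camera_params(n);print(n,np.round(p["intrinsics"],1).tolist(),np.round(p["T"],4).tolist())
E
```

```text
{'clock': 0.0, 'joint_pos': array([-1.33062013,  0.43524418,  0.02499436,  1.57414909, -0.01160766,
        1.13404289, -0.07508104]), 'joint_velocities': array([ 0.00134741,  0.00025969,  0.00134766, -0.00057578, -0.0011942 ,
        0.00052206,  0.0013444 ]), 'joint_efforts': array([-6.96466632e-04, -6.70472217e+01,  1.02445062e+00, -3.16210127e+01,
        1.54310977e-02,  1.24879566e-02,  6.52007643e-06]), 'tool_pos': array([0.20997644, 0.58821781, 0.30309287]), 'ee_rot': array([-6.78026982e-05,  1.70586686e-01,  9.85342307e-01, -8.46429811e-04]), 'wrist_force': array([-0.27277935,  0.0239459 , -0.45084715]), 'moment': array([-0.01257131,  0.01300511,  0.04324686]), 'finger_force': 0.0, 'gripper_width': 0.08544720520016431}
top [[443.9, 0.0, 322.7], [0.0, 443.9, 233.1], [0.0, 0.0, 1.0]] [[0.0178, -0.9925, 0.1212, 0.3955], [-0.9997, -0.0194, -0.0124, 0.0985], [0.0146, -0.121, -0.9925, 1.0188], [0.0, 0.0, 0.0, 1.0]]
side [[579.2, 0.0, 312.8], [0.0, 579.2, 232.8], [0.0, 0.0, 1.0]] [[0.9588, -0.1657, 0.2309, 0.1282], [-0.2838, -0.5149, 0.8089, -1.2562], [-0.0151, -0.8411, -0.5407, 0.9477], [0.0, 0.0, 0.0, 1.0]]
```

View pics/top0.png

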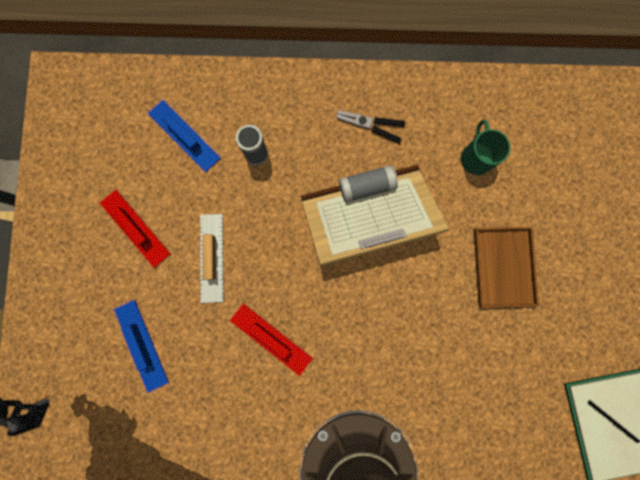

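View pics/side0.png

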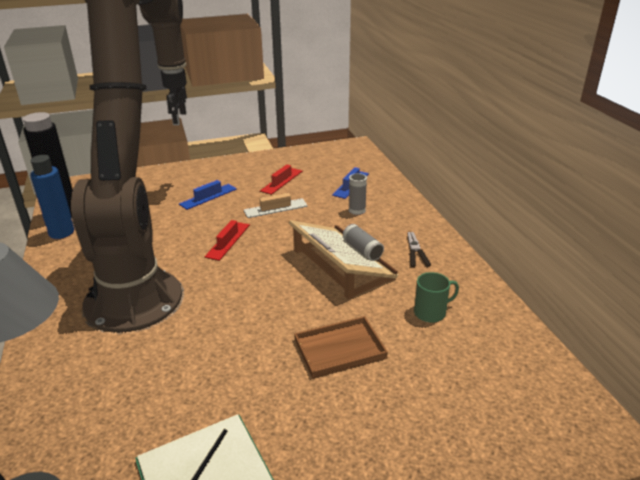

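The top view shows the lying tin at (368,184) on the desk ledge and the upright tin at (252,143). The tray is at (505,268), the mug at (487,150) and the pliers at (370,123). Straightedge candidates are blue (184,136), red (135,228), white with wooden grip (211,258), blue (141,345) and red (272,340). Only the one at (211,258), bare aluminium with a wooden block, fits the description. Of the tins, only the one on its side at the ledge fits. I'll confirm both in a crop.

```bash
cat > h.py <<'E'
import numpy as np,cv2
from workcell import eyes,get_state
from scipy.spatial.transform import Rotation as R
P={n:eyes.camera_params(n) for n in("top","side")}
def ray(n,uv):
    p=P[n];d=p["T"][:3,:3]@np.linalg.inv(p["intrinsics"])@np.array([*uv,1.]);return p["T"][:3,3],d/np.linalg.norm(d)
def onz(n,uv,z):
    o,d=ray(n,uv);return o+d*(z-o[2])/d[2]
def tri(a,b):
    o,d=ray("top",a);q,e=ray("side",b)
    s=np.linalg.lstsq(np.c_[d,-e],q-o,rcond=None)[0];x,y=o+s[0]*d,q+s[1]*e
    return (x+y)/2,np.linalg.norm(x-y)
def proj(n,X):
    p=P[n];c=np.linalg.inv(p["T"])@np.array([*X,1.]);u=p["intrinsics"]@c[:3];return u[:2]/u[2]
E
python3 - <<'E'
import cv2,numpy as np
t=cv2.imread("pics/top0.png");s=cv2.imread("pics/side0.png")
a=cv2.resize(t[160:310,190:450],None,fx=3,fy=3,interpolation=cv2.INTER_CUBIC)
cv2.imwrite("pics/c_top.png",a)
b=cv2.resize(s[185:385,235:405],(510,600),interpolation=cv2.INTER_CUBIC);cv2.imwrite("pics/c_side.png",b)
E
```

```text
(no output)
```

View pics/c_top.png

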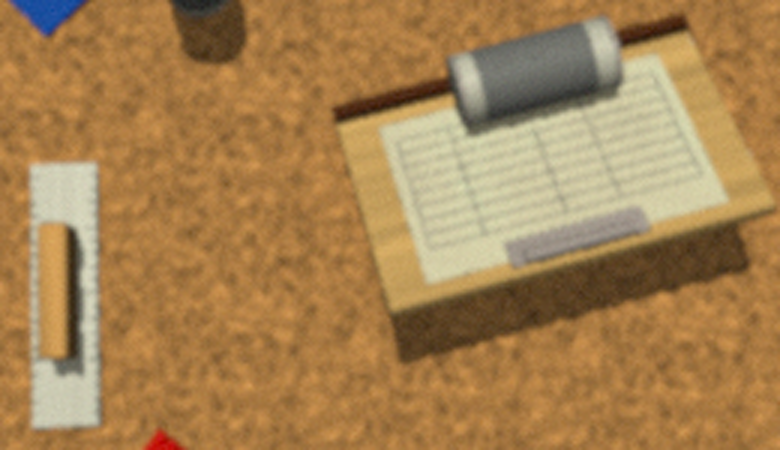

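View pics/c_side.png

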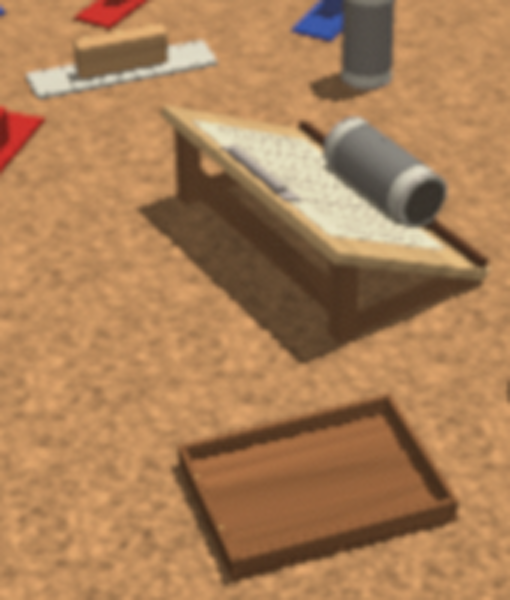

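Confirmed. The top crop shows the bare aluminium rule with its wooden block at full-picture (212,258) and the lying tin at (368,184) against the dark ledge. That ledge runs from (301,197) to (420,166). The side crop shows the same rule at (276,207), the tin at (363,242) and the tray at (340,347). Next I'll measure them.

```bash
cat > m.py <<'E'
from h import *
t=cv2.imread("pics/top0.png");s=cv2.imread("pics/side0.png")
def mask(im,lo,hi,box):
    x0,y0,x1,y1=box;m=cv2.inRange(cv2.cvtColor(im,cv2.COLOR_BGR2HSV),lo,hi);k=np.zeros_like(m);k[y0:y1,x0:x1]=m[y0:y1,x0:x1]
    c=max(cv2.findContours(k,cv2.RETR_EXTERNAL,cv2.CHAIN_APPROX_NONE)[0],key=cv2.contourArea);return c
def show(l,c):
    r=cv2.minAreaRect(c);a=cv2.approxPolyDP(c,4,True)[:,0]
    print(l,np.round(r[0],1),np.round(r[1],1),round(r[2],1),cv2.contourArea(c),"poly",a.tolist());return cv2.boxPoints(r)
show("tin_t",mask(t,(0,0,30),(179,60,255),(335,160,402,202)) )
show("rule_t",mask(t,(0,0,90),(179,70,255),(190,205,230,310)))
show("blk_t",mask(t,(8,90,120),(25,255,255),(202,232,216,282)))
show("ledge_t",mask(t,(0,60,0),(20,255,90),(295,160,430,205)))
show("tray_t",mask(t,(0,100,0),(15,255,140),(465,220,545,315)))
show("tin_s",mask(s,(0,0,30),(179,60,255),(343,222,386,262)))
show("rule_s",mask(s,(0,0,90),(179,70,255),(240,195,312,220)))
show("tray_s",mask(s,(0,100,0),(15,255,150),(285,310,395,385)))
T=lambda a:np.array(a)/3+[190,160]
S=lambda a:np.array(a)/3+[235,185]
for l,a,b in [("slope near-right(-y)",(772,210),(338,260)),("slope near-left(+y)",(390,310),(165,110)),("ledge +y",(335,110),(304,123)),("ledge -y",(687,18),(485,263)),
 ("rule far +y",(30,163),(186+26,43)),("rule near +y",(31,428),(28,74)),("rule near -y",(99,426),(40,96)),("rule far -y",(97,162),(216,63))]:
    x,e=tri(T(a),S(b));print(l,np.round(x,4),round(e,4))
for l,a,b in [("blk far",(207.5,234),(290.5,194.5)),("blk near",(208,279),(260.5,199)),("tray A",(475,230),(296,335)),("tray B",(531,229),(364.5,319)),("tray C",(536,306),(386,353)),("tray D",(481,308),(312,373))]:
    x,e=tri(a,b);print(l,np.round(x,4),round(e,4))
E
python3 m.py
```

```text
tin_t [368.  183.5] [35. 66.] 90.0 1702.0 poly [[401, 181], [391, 166], [343, 178], [343, 196], [335, 201], [401, 201]]
rule_t [211.3 258. ] [88.1 22.6] 89.1 1857.5 poly [[201, 215], [201, 302], [222, 301], [222, 217]]
blk_t [207.5 256.5] [45.  9.] 90.0 385.5 poly [[206, 234], [203, 278], [211, 279], [212, 236]]
ledge_t [320.9 193. ] [ 4.4 39.6] 75.1 127.0 poly [[340, 188], [302, 199]]
tray_t [505.2 267.4] [82.7 60.9] 86.2 4564.0 poly [[474, 228], [479, 309], [536, 306], [532, 229]]
tin_s [362.5 242.5] [37. 39.] 90.0 1083.0 poly [[349, 225], [343, 231], [343, 261], [378, 258], [381, 244]]
rule_s [275.  207.6] [ 9.1 62.2] 79.2 325.0 poly [[306, 204], [297, 199], [285, 207], [244, 211], [250, 217]]
tray_s [339.4 346.5] [49.  88.9] 74.6 3729.5 poly [[364, 317], [294, 334], [292, 342], [310, 380], [387, 358]]
slope near-right(-y) [ 0.522  -0.176   0.0946] 0.0038
slope near-left(+y) [0.4459 0.0913 0.0972] 0.0021
ledge +y [0.599  0.1355 0.0272] 0.0001
ledge -y [ 0.6773 -0.1329  0.0262] 0.001
rule far +y [ 0.5641  0.3702 -0.0021] 0.0112
rule near +y [0.3584 0.3584 0.0028] 0.0042
rule near -y [0.3612 0.3072 0.0041] 0.005
rule far -y [0.5597 0.3186 0.0023] 0.0001
blk far [0.5096 0.3404 0.0419] 0.0035
blk near [0.4102 0.3334 0.0466] 0.0023
tray A [ 0.4506 -0.2548  0.0053] 0.1649
tray B [ 0.5143 -0.3504  0.0934] 0.0236
tray C [ 0.4415 -0.4089  0.0535] 0.1663
tray D [ 0.3705 -0.3104 -0.0766] 0.0376
```

```bash
cat >> h.py <<'E'
from scipy.linalg import logm,expm
H=np.array([.960,.280,0]);Z=np.array([0,0,1.])
def slope_axes(h=H):
    a=np.radians(28);x=-h*np.cos(a)+Z*np.sin(a);z=h*np.sin(a)+Z*np.cos(a);return np.c_[x,np.cross(z,x),z]
def toolR(zd,yd):
    z=np.array(zd)/np.linalg.norm(zd);y=np.array(yd)-z*np.dot(z,yd);y/=np.linalg.norm(y);return np.c_[np.cross(y,z),y,z]
def cur():
    s=get_state();q=s["ee_rot"];return R.from_quat([q[1],q[2],q[3],q[0]]).as_matrix(),np.array(s["tool_pos"])
def plan(Rt,pt,rows=None,start=None):
    """identical rows (body screw) from the present pose to tool pose Rt,pt (TCP)"""
    R0,p0=start or cur();A=np.eye(4);A[:3,:3]=R0.T@Rt;A[:3,3]=R0.T@(pt-p0)
    w=R.from_matrix(A[:3,:3]).as_rotvec()
    n=rows or int(max(np.ceil(np.linalg.norm(pt-p0)/.04),np.ceil(np.degrees(np.abs(w).max())/5.5),1))
    B=expm(np.real(logm(A))/n);print(n,"rows turn",np.round(np.degrees(R.from_matrix(B[:3,:3]).as_rotvec())/6,4).tolist(),"offset",np.round(B[:3,3]/.4,4).tolist())
    T=np.eye(4);T[:3,:3]=R0;T[:3,3]=p0;pts=[]
    for i in range(n):T=T@B;pts.append(T[:3,3])
    pts=np.array(pts);print("path min",pts.min(0).round(3),"max",pts.max(0).round(3))
E
python3 - <<'E'
from h import *
for n,a in [("top",(536/3+190,70/3+160))]:print("tin",onz(n,a,.0577))
for l,a,b in [("tray ++",(475,229.5),(364,319)),("tray +-",(532,229),(386,353)),("tray --",(536,306.5),(312,373)),("tray -+",(480,308.5),(296,335))]:
    x,e=tri(a,b);print(l,np.round(x,4),round(e,4))
S=slope_axes();O=np.array([.6285,-.0015,.024])
Rt=toolR(-S[:,2],-S[:,0]);print(Rt.round(3))
plan(Rt,O+S@[.04,0,.25])
p=eyes.camera_params("wrist");R0,p0=cur();print(p["intrinsics"],(R0.T@p["T"][:3,:3]).round(3),R0.T@(p["T"][:3,3]-p0))
E
```

```text
tin [ 0.62595577 -0.01324453  0.0577    ]
tray ++ [ 0.535  -0.2643  0.0119] 0.0026
tray +- [ 0.5381 -0.3932  0.0187] 0.0032
tray -- [ 0.3635 -0.3973  0.0145] 0.0046
tray -+ [ 0.3592 -0.2711  0.0144] 0.0094
[[-0.28   0.848 -0.451]
 [ 0.96   0.247 -0.131]
 [-0.    -0.469 -0.883]]
19 rows turn [0.2263, 0.1163, 0.4646] offset [-0.103, -0.0058, 0.0026]
path min [0.248 0.021 0.264] max [0.707 0.572 0.302]
[[371.64829954   0.         318.00747268]
 [  0.         371.64829954 236.45386213]
 [  0.           0.           1.        ]] [[-0.001 -0.948 -0.317]
 [ 1.    -0.001 -0.   ]
 [-0.    -0.317  0.948]] [ 0.08245499 -0.0003295  -0.06974253]
```

Call:
servo_tool(
  motion=[
    {"turn": [0.226, 0.116, 0.465], "offset": [-0.103, -0.006, 0.003], "fingers": 0},
    {"turn": [0.226, 0.116, 0.465], "offset": [-0.103, -0.006, 0.003], "fingers": 0},
    {"turn": [0.226, 0.116, 0.465], "offset": [-0.103, -0.006, 0.003], "fingers": 0},
    {"turn": [0.226, 0.116, 0.465], "offset": [-0.103, -0.006, 0.003], "fingers": 0},
    {"turn": [0.226, 0.116, 0.465], "offset": [-0.103, -0.006, 0.003], "fingers": 0},
    {"turn": [0.226, 0.116, 0.465], "offset": [-0.103, -0.006, 0.003], "fingers": 0},
    {"turn": [0.226, 0.116, 0.465], "offset": [-0.103, -0.006, 0.003], "fingers": 0},
    {"turn": [0.226, 0.116, 0.465], "offset": [-0.103, -0.006, 0.003], "fingers": 0},
    {"turn": [0.226, 0.116, 0.465], "offset": [-0.103, -0.006, 0.003], "fingers": 0},
    {"turn": [0.226, 0.116, 0.465], "offset": [-0.103, -0.006, 0.003], "fingers": 0},
    {"turn": [0.226, 0.116, 0.465], "offset": [-0.103, -0.006, 0.003], "fingers": 0},
    {"turn": [0.226, 0.116, 0.465], "offset": [-0.103, -0.006, 0.003], "fingers": 0},
    {"turn": [0.226, 0.116, 0.465], "offset": [-0.103, -0.006, 0.003], "fingers": 0},
    {"turn": [0.226, 0.116, 0.465], "offset": [-0.103, -0.006, 0.003], "fingers": 0},
    {"turn": [0.226, 0.116, 0.465], "offset": [-0.103, -0.006, 0.003], "fingers": 0},
    {"turn": [0.226, 0.116, 0.465], "offset": [-0.103, -0.006, 0.003], "fingers": 0},
    {"turn": [0.226, 0.116, 0.465], "offset": [-0.103, -0.006, 0.003], "fingers": 0},
    {"turn": [0.226, 0.116, 0.465], "offset": [-0.103, -0.006, 0.003], "fingers": 0},
    {"turn": [0.226, 0.116, 0.465], "offset": [-0.103, -0.006, 0.003], "fingers": 0},
    {"turn": [0, 0, 0], "offset": [0, 0, 0], "fingers": 0},
  ],
)

```text
clock: 2.6
tool_pos: [0.7059, 0.0156, 0.2602]
ee_rot: [-0.145, 0.585, 0.774, -0.194]
wrist_force: [-0.6, 0.3, -0.4]
gripper_width: 0.085
finger_force: 0.0
```

```bash
python3 - <<'E'
from h import *
import pickle
s=get_state();print(s["clock"],np.round(s["joint_pos"],2));S=slope_axes();R0,p0=cur()
print(p0,"target",np.array([.6285,-.0015,.024])+S@[.04,0,.25],(S.T@R0).round(3))
p=eyes.camera_params("wrist");im=eyes.get_image("wrist");cv2.imwrite("pics/w1.png",im[:,:,::-1]);pickle.dump(p,open("w1.pkl","wb"))
E
```

```text
2.6 [-0.29  0.89  0.39  0.99 -0.16  1.78  0.32]
[0.70586515 0.01558161 0.26021076] target [0.70726799 0.021474   0.26351576] [[-0.008 -1.     0.001]
 [-1.     0.008 -0.001]
 [ 0.001 -0.001 -1.   ]]
```

View pics/w1.png

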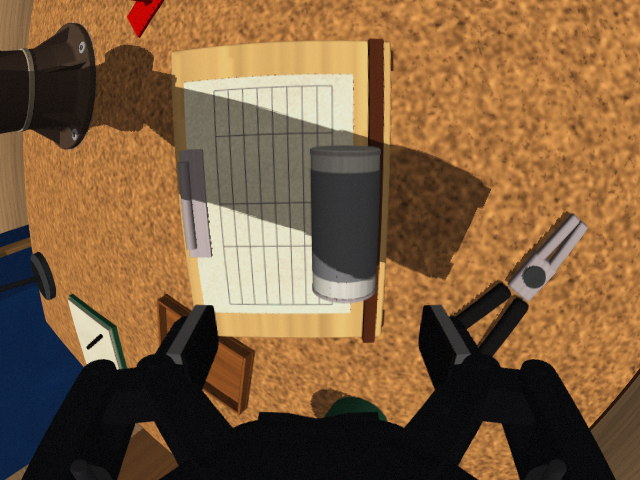

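The wrist view shows the tin at (345,222) on the slope, against the dark ledge that runs from (376,40) to (370,342). The pliers at (545,260) are clear of the ledge. I'll refine the desk frame from this view.

```bash
cat >> h.py <<'E'
import pickle
def wray(p,uv):
    K=p["intrinsics"];v=(np.array(uv)-K[:2,2])/K[0,0];r=np.linalg.norm(v)
    d=np.array([*(v/r*np.sin(r)),np.cos(r)]);return p["T"][:3,3],p["T"][:3,:3]@d
def wpl(p,uv,pt,n):
    o,d=wray(p,uv);return o+d*(np.dot(pt-o,n)/np.dot(d,n))
E
python3 - <<'E'
from h import *
p=pickle.load(open("w1.pkl","rb"));im=cv2.imread("pics/w1.png");hsv=cv2.cvtColor(im,cv2.COLOR_BGR2HSV)
for v in (60,90,130,300,325):print(v,[tuple(hsv[v,u]) for u in range(356,394,3)])
O=np.array([.6285,-.0015,.024]);S=slope_axes()
for l,uv,zz in [("led in top",(368,40),0.),("led out top",(384,40),.01),("led in bot",(362,341),0),("led out bot",(374,342),.01),("slope top-left",(172,53),0),("slope bot-left",(195,336),0),("clip",(180,150),.01),("clip",(192,257),.01),
  ("tin far L",(311,150),.027),("tin far R",(381,150),.027),("tin near L",(313,292),.027),("tin near R",(377,292),.027)]:
    X=wpl(p,uv,O+S[:,2]*zz,S[:,2]);print(l,((X-O)@S*1000).round(1),X.round(4))
E
```

```text
60 [(np.uint8(19), np.uint8(131), np.uint8(224)), (np.uint8(19), np.uint8(129), np.uint8(231)), (np.uint8(21), np.uint8(124), np.uint8(230)), (np.uint8(22), np.uint8(122), np.uint8(230)), (np.uint8(17), np.uint8(152), np.uint8(94)), (np.uint8(9), np.uint8(210), np.uint8(80)), (np.uint8(10), np.uint8(207), np.uint8(80)), (np.uint8(8), np.uint8(190), np.uint8(82)), (np.uint8(9), np.uint8(193), np.uint8(82)), (np.uint8(14), np.uint8(156), np.uint8(108)), (np.uint8(19), np.uint8(133), np.uint8(221)), (np.uint8(19), np.uint8(136), np.uint8(206)), (np.uint8(12), np.uint8(189), np.uint8(73))]
90 [(np.uint8(19), np.uint8(133), np.uint8(226)), (np.uint8(20), np.uint8(132), np.uint8(230)), (np.uint8(21), np.uint8(124), np.uint8(230)), (np.uint8(21), np.uint8(120), np.uint8(231)), (np.uint8(15), np.uint8(147), np.uint8(120)), (np.uint8(9), np.uint8(187), np.uint8(83)), (np.uint8(9), np.uint8(188), np.uint8(84)), (np.uint8(10), np.uint8(190), np.uint8(82)), (np.uint8(10), np.uint8(198), np.uint8(81)), (np.uint8(14), np.uint8(170), np.uint8(102)), (np.uint8(18), np.uint8(133), np.uint8(223)), (np
[... 1834 characters left out ...]
t8(15), np.uint8(164), np.uint8(187))]
led in top [  -0.6 -143.5    0. ] [0.5888 0.1364 0.0237]
led out top [ -12.4 -142.    10. ] [0.6037 0.1392 0.027 ]
led in bot [ -1.7 141.1   0. ] [ 0.6694 -0.1365  0.0232]
led out bot [-12.4 135.9  10. ] [ 0.6816 -0.1275  0.027 ]
slope top-left [ 168.  -140.9   -0. ] [0.4466 0.0922 0.1029]
slope bot-left [172.7 137.7   0. ] [ 0.5207 -0.1764  0.1051]
clip [159.7 -53.8  10. ] [0.4826 0.012  0.1078]
clip [158.3  44.   10. ] [ 0.5112 -0.0815  0.1071]
tin far L [ 47.1 -51.   27. ] [0.5865 0.0394 0.0699]
tin far R [ -7.4 -51.2  27. ] [0.6326 0.053  0.0444]
tin near L [47. 70. 27.] [ 0.6204 -0.0768  0.0699]
tin near R [-8.9 70.9 27. ] [ 0.6681 -0.0638  0.0437]
```

```bash
cat >> h.py <<'E'
S=slope_axes();O=np.array([.6285,-.0015,.024])+S@[-.001,-.0025,0]
RS=toolR(-S[:,2],-S[:,0])
E
python3 - <<'E'
from h import *
C=O+S@[.0207,.0125,.027];print(O,C)
p=pickle.load(open("w1.pkl","rb"));o,d=wray(p,(346,221));q,e=ray("top",(368.7,183.3))
s=np.linalg.lstsq(np.c_[d,-e],q-o,rcond=None)[0];print("tin 2-view (visible surface mid)",o+s[0]*d,q+s[1]*e)
A=O+S@[.0207,.0125,.15];B=O+S@[.0207,.0125,.084]
plan(RS,A,4);plan(RS,B,6,(RS,A))
E
```

```text
[0.62864763 0.00114723 0.02353053] [ 0.6267704  -0.01242113  0.05708817]
tin 2-view (visible surface mid) [ 0.62486208 -0.01015976  0.0539148 ] [ 0.62673515 -0.01365881  0.05477105]
4 rows turn [-0.0003, -0.0045, -0.0081] offset [-0.0048, 0.013, 0.0601]
path min [0.682 0.004 0.166] max [0.7   0.015 0.237]
6 rows turn [0.0, 0.0, 0.0] offset [0.0, -0.0, 0.0275]
path min [ 0.652 -0.005  0.107] max [0.677 0.002 0.156]
```

Call:
servo_tool(
  motion=[
    {"turn": [0, -0.005, -0.008], "offset": [-0.005, 0.013, 0.06], "fingers": 0},
    {"turn": [0, -0.005, -0.008], "offset": [-0.005, 0.013, 0.06], "fingers": 0},
    {"turn": [0, -0.005, -0.008], "offset": [-0.005, 0.013, 0.06], "fingers": 0},
    {"turn": [0, -0.005, -0.008], "offset": [-0.005, 0.013, 0.06], "fingers": 0},
    {"turn": [0, 0, 0], "offset": [0, 0, 0.027], "fingers": 0},
    {"turn": [0, 0, 0], "offset": [0, 0, 0.027], "fingers": 0},
    {"turn": [0, 0, 0], "offset": [0, 0, 0.027], "fingers": 0},
    {"turn": [0, 0, 0], "offset": [0, 0, 0.027], "fingers": 0},
    {"turn": [0, 0, 0], "offset": [0, 0, 0.027], "fingers": 0},
    {"turn": [0, 0, 0], "offset": [0, 0, 0.027], "fingers": 0},
    {"turn": [0, 0, 0], "offset": [0, 0, 0], "fingers": 0},
  ],
)

```text
clock: 4.03
tool_pos: [0.6527, -0.0029, 0.1088]
ee_rot: [-0.145, 0.581, 0.777, -0.193]
wrist_force: [-0.2, -1.0, 0.6]
gripper_width: 0.0852
finger_force: 0.0
```

```bash
python3 - <<'E'
from h import *
R0,p0=cur();print(((p0-O)@S*1000).round(1),(S.T@R0).round(3),get_state()["joint_pos"].round(2),get_state()["wrist_force"])
E
```

```text
[20.7 10.7 85.6] [[ 0.003 -1.     0.   ]
 [-1.    -0.003  0.001]
 [-0.001 -0.    -1.   ]] [-0.3   0.92  0.36  1.32 -0.16  1.42  0.34] [-0.16230608 -1.02539487  0.61179699]
```

Call:
servo_tool(
  motion=[
    {"turn": [0, 0, 0], "offset": [0, 0, 0], "fingers": 1},
    {"turn": [0, 0, 0], "offset": [0, 0, 0], "fingers": 1},
    {"turn": [0, 0, 0], "offset": [0, 0, 0], "fingers": 1},
    {"turn": [0, 0, 0], "offset": [0, 0, 0], "fingers": 1},
    {"turn": [0, 0, 0], "offset": [0, 0, 0], "fingers": 1},
    {"turn": [0, 0, 0], "offset": [0, 0, 0], "fingers": 1},
    {"turn": [0, 0, 0], "offset": [0, 0, -0.01], "fingers": 1},
    {"turn": [0, 0, 0], "offset": [0, 0, -0.03], "fingers": 1},
    {"turn": [0, 0, 0], "offset": [0, 0, -0.05], "fingers": 1},
    {"turn": [0, 0, 0], "offset": [0, 0, -0.06], "fingers": 1},
    {"turn": [0, 0, 0], "offset": [0, 0, -0.06], "fingers": 1},
    {"turn": [0, 0, 0], "offset": [0, 0, 0], "fingers": 1},
  ],
)

```text
clock: 5.52
tool_pos: [0.6927, 0.0086, 0.1857]
ee_rot: [-0.143, 0.581, 0.778, -0.192]
wrist_force: [-0.1, 0.3, -0.3]
gripper_width: 0.0522
finger_force: 62.7
```

```bash
python3 - <<'E'
from h import *
s=get_state();R0,p0=cur();print(((p0-O)@S*1000).round(1),s["gripper_width"],s["finger_force"],s["wrist_force"],s["clock"])
p=eyes.camera_params("wrist");im=eyes.get_image("wrist");pickle.dump(p,open("w2.pkl","wb"));cv2.imwrite("pics/w2.png",im[:,:,::-1])
E
```

```text
[ 20.   10.8 173. ] 0.05216812474455379 62.7110230922699 [-0.14008381  0.31840651 -0.27998156] 5.525
```

View pics/w2.png

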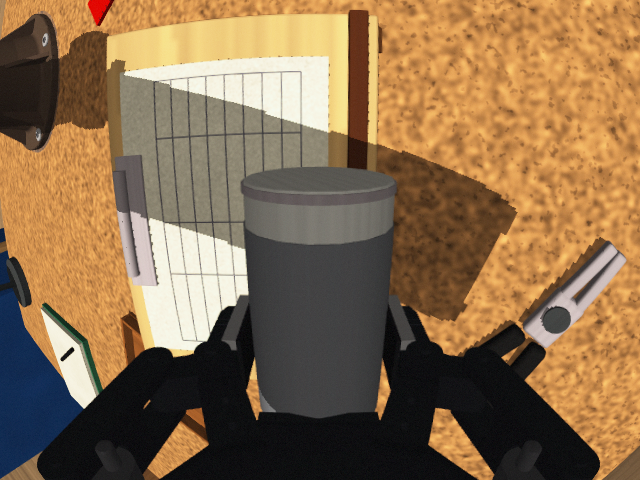

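The tin is held at opening 0.052. The wrist view shows it square between the pads, with its end cap at (318,183). Next is the move to the tray.

```bash
python3 - <<'E'
from h import *
a=np.radians(1.8);Rd=toolR([0,0,-1],[np.sin(a),-np.cos(a),0]);ct=np.array([.449,-.3315,0])
R0,p0=cur();U=p0+[-.02,0,.06];plan(R0,U,3)
D=ct+Rd@[.0018,0,0]+[0,0,.22]
plan(Rd,D,20,(R0,U));print(onz("top",(484,150),.05))
print(D)
E
```

```text
3 rows turn [-0.0, -0.0, -0.0] offset [0.0047, -0.0375, -0.0368]
path min [0.672 0.008 0.204] max [0.685 0.008 0.244]
20 rows turn [-0.1631, 0.211, 0.853] offset [-0.0575, 0.0022, 0.0073]
path min [ 0.451 -0.331  0.22 ] max [ 0.684 -0.014  0.241]
[ 0.71039459 -0.27505159  0.05      ]
[ 0.45079911 -0.33144346  0.22      ]
```

Call:
servo_tool(
  motion=[
    {"turn": [0, 0, 0], "offset": [0.005, -0.037, -0.037], "fingers": 1},
    {"turn": [0, 0, 0], "offset": [0.005, -0.037, -0.037], "fingers": 1},
    {"turn": [0, 0, 0], "offset": [0.005, -0.037, -0.037], "fingers": 1},
  ],
)

```text
clock: 5.95
tool_pos: [0.6712, 0.0087, 0.2458]
ee_rot: [-0.144, 0.581, 0.777, -0.193]
wrist_force: [1.2, -0.9, -0.3]
gripper_width: 0.0518
finger_force: 62.8
```

Call:
servo_tool(
  motion=[
    {"turn": [-0.163, 0.211, 0.853], "offset": [-0.0575, 0.002, 0.007], "fingers": 1},
    {"turn": [-0.163, 0.211, 0.853], "offset": [-0.0575, 0.002, 0.007], "fingers": 1},
    {"turn": [-0.163, 0.211, 0.853], "offset": [-0.0575, 0.002, 0.007], "fingers": 1},
    {"turn": [-0.163, 0.211, 0.853], "offset": [-0.0575, 0.002, 0.007], "fingers": 1},
    {"turn": [-0.163, 0.211, 0.853], "offset": [-0.0575, 0.002, 0.007], "fingers": 1},
    {"turn": [-0.163, 0.211, 0.853], "offset": [-0.0575, 0.002, 0.007], "fingers": 1},
    {"turn": [-0.163, 0.211, 0.853], "offset": [-0.0575, 0.002, 0.007], "fingers": 1},
    {"turn": [-0.163, 0.211, 0.853], "offset": [-0.0575, 0.002, 0.007], "fingers": 1},
    {"turn": [-0.163, 0.211, 0.853], "offset": [-0.0575, 0.002, 0.007], "fingers": 1},
    {"turn": [-0.163, 0.211, 0.853], "offset": [-0.0575, 0.002, 0.007], "fingers": 1},
    {"turn": [-0.163, 0.211, 0.853], "offset": [-0.0575, 0.002, 0.007], "fingers": 1},
    {"turn": [-0.163, 0.211, 0.853], "offset": [-0.0575, 0.002, 0.007], "fingers": 1},
    {"turn": [-0.163, 0.211, 0.853], "offset": [-0.0575, 0.002, 0.007], "fingers": 1},
    {"turn": [-0.163, 0.211, 0.853], "offset": [-0.0575, 0.002, 0.007], "fingers": 1},
    {"turn": [-0.163, 0.211, 0.853], "offset": [-0.0575, 0.002, 0.007], "fingers": 1},
    {"turn": [-0.163, 0.211, 0.853], "offset": [-0.0575, 0.002, 0.007], "fingers": 1},
    {"turn": [-0.163, 0.211, 0.853], "offset": [-0.0575, 0.002, 0.007], "fingers": 1},
    {"turn": [-0.163, 0.211, 0.853], "offset": [-0.0575, 0.002, 0.007], "fingers": 1},
    {"turn": [-0.163, 0.211, 0.853], "offset": [-0.0575, 0.002, 0.007], "fingers": 1},
    {"turn": [-0.163, 0.211, 0.853], "offset": [-0.0575, 0.002, 0.007], "fingers": 1},
  ],
)

```text
clock: 8.45
tool_pos: [0.4495, -0.3304, 0.2239]
ee_rot: [-0.0, 1.0, 0.014, 0.0]
wrist_force: [0.6, 0.4, -1.0]
gripper_width: 0.0521
finger_force: 62.7
```

```bash
python3 - <<'E'
from h import *
a=np.radians(1.8);Rd=toolR([0,0,-1],[np.sin(a),-np.cos(a),0]);ct=np.array([.449,-.3315,0])
s=get_state();R0,p0=cur();print(p0,(Rd.T@R0).round(3),s["gripper_width"],s["clock"],s["joint_pos"].round(2))
D=ct+Rd@[.0018,0,0]+[0,0,.098];plan(Rd,D,8)
p=eyes.camera_params("wrist");im=eyes.get_image("wrist");pickle.dump(p,open("w3.pkl","wb"));cv2.imwrite("pics/w3.png",im[:,:,::-1])
E
```

```text
[ 0.44953641 -0.33036252  0.22394388] [[ 1.    -0.003  0.001]
 [ 0.003  1.    -0.   ]
 [-0.001  0.     1.   ]] 0.052062043395400825 8.45 [-0.07  0.53  0.89  1.89 -0.49  0.96 -0.5 ]
8 rows turn [-0.0002, -0.0006, -0.0042] offset [0.0004, 0.0004, 0.0394]
path min [ 0.45  -0.331  0.098] max [ 0.451 -0.33   0.208]
```

View pics/w3.png

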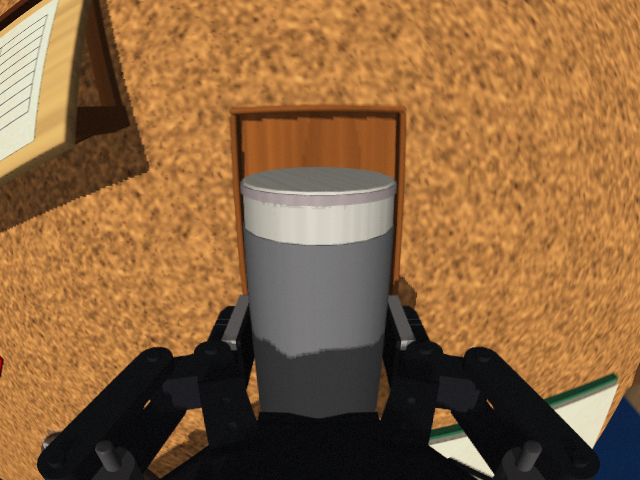

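The tin is centred over the tray, whose rim corners are at (233,108) and (404,108), and it is aligned with the tray's length. Lowering now.

Call:
servo_tool(
  motion=[
    {"turn": [0, 0, 0], "offset": [0, 0, 0.04], "fingers": 1},
    {"turn": [0, 0, 0], "offset": [0, 0, 0.04], "fingers": 1},
    {"turn": [0, 0, 0], "offset": [0, 0, 0.04], "fingers": 1},
    {"turn": [0, 0, 0], "offset": [0, 0, 0.04], "fingers": 1},
    {"turn": [0, 0, 0], "offset": [0, 0, 0.04], "fingers": 1},
    {"turn": [0, 0, 0], "offset": [0, 0, 0.04], "fingers": 1},
    {"turn": [0, 0, 0], "offset": [0, 0, 0.04], "fingers": 1},
    {"turn": [0, 0, 0], "offset": [0, 0, 0.03], "fingers": 1},
    {"turn": [0, 0, 0], "offset": [0, 0, 0.005], "fingers": 1},
    {"turn": [0, 0, 0], "offset": [0, 0, 0], "fingers": 1},
  ],
)

```text
clock: 9.75
tool_pos: [0.4503, -0.3306, 0.097]
ee_rot: [0.0, 1.0, 0.015, -0.001]
wrist_force: [0.4, 0.4, -1.0]
gripper_width: 0.0521
finger_force: 62.8
```

Call:
servo_tool(
  motion=[
    {"turn": [0, 0, 0], "offset": [0, 0, 0.005], "fingers": 1},
    {"turn": [0, 0, 0], "offset": [0, 0, 0], "fingers": 1},
  ],
)

```text
clock: 10.0
tool_pos: [0.4504, -0.3304, 0.0951]
ee_rot: [0.0, 1.0, 0.016, -0.001]
wrist_force: [0.9, -0.2, -1.4]
gripper_width: 0.0525
finger_force: 62.8
```

Call:
servo_tool(
  motion=[
    {"turn": [0, 0, 0], "offset": [0, 0, 0.004], "fingers": 1},
    {"turn": [0, 0, 0], "offset": [0, 0, 0], "fingers": 1},
  ],
)

```text
clock: 10.25
tool_pos: [0.4502, -0.3303, 0.0933]
ee_rot: [-0.0, 1.0, 0.016, -0.001]
wrist_force: [-0.6, 0.6, -1.0]
gripper_width: 0.0519
finger_force: 62.8
```

Call:
servo_tool(
  motion=[
    {"turn": [0, 0, 0], "offset": [0, 0, 0.003], "fingers": 1},
    {"turn": [0, 0, 0], "offset": [0, 0, 0], "fingers": 1},
  ],
)

```text
clock: 10.5
tool_pos: [0.4502, -0.3304, 0.0922]
ee_rot: [0.0, 1.0, 0.015, -0.001]
wrist_force: [-0.6, 0.5, 0.8]
gripper_width: 0.0521
finger_force: 63.2
```

Call:
servo_tool(
  motion=[
    {"turn": [0, 0, 0], "offset": [0, 0, 0.003], "fingers": 1},
    {"turn": [0, 0, 0], "offset": [0, 0, 0], "fingers": 1},
  ],
)

```text
clock: 10.75
tool_pos: [0.4502, -0.3305, 0.092]
ee_rot: [-0.0, 1.0, 0.015, -0.0]
wrist_force: [-4.3, 3.4, 17.9]
gripper_width: 0.0521
finger_force: 65.0
```

Call:
servo_tool(
  motion=[
    {"turn": [0, 0, 0], "offset": [0, 0, -0.003], "fingers": 1},
    {"turn": [0, 0, 0], "offset": [0, 0, 0], "fingers": 0.3},
    {"turn": [0, 0, 0], "offset": [0, 0, 0], "fingers": 0.2},
    {"turn": [0, 0, 0], "offset": [0, 0, 0], "fingers": 0.15},
    {"turn": [0, 0, 0], "offset": [0, 0, 0], "fingers": 0.15},
    {"turn": [0, 0, 0], "offset": [0, 0, 0], "fingers": 0.15},
  ],
)

```text
clock: 11.5
tool_pos: [0.4502, -0.3304, 0.092]
ee_rot: [0.0, 1.0, 0.015, -0.001]
wrist_force: [-0.2, 0.5, 0.1]
gripper_width: 0.0727
finger_force: 0.0
```

Call:
servo_tool(
  motion=[
    {"turn": [0, 0, 0], "offset": [0, 0, -0.02], "fingers": 0.15},
    {"turn": [0, 0, 0], "offset": [0, 0, -0.04], "fingers": 0.15},
    {"turn": [0, 0, 0], "offset": [0, 0, -0.08], "fingers": 0.15},
    {"turn": [0, 0, 0], "offset": [0, 0, -0.1], "fingers": 0.15},
    {"turn": [0, 0, 0], "offset": [0, 0, -0.1], "fingers": 0.15},
    {"turn": [0, 0, 0], "offset": [0, 0, -0.1], "fingers": 0},
  ],
)

```text
clock: 12.25
tool_pos: [0.4502, -0.3305, 0.2706]
ee_rot: [0.0, 1.0, 0.015, -0.001]
wrist_force: [0.4, -0.1, -0.4]
gripper_width: 0.085
finger_force: 0.0
```

```bash
python3 - <<'E'
from h import *
im=eyes.get_image("wrist");cv2.imwrite("pics/w4.png",im[:,:,::-1])
# straightedge: top-view poly on planes
for uv in [(201,215),(201,302),(222.5,301.5),(222,216)]:print(onz("top",uv,.005).round(4))
for uv in [(205.5,234),(203,279),(212,279.5),(213,235)]:print("blk",onz("top",uv,.045).round(4))
# observe pose above rule
c=np.array([.461,.338,0]);a=np.radians(3.2);Rd=toolR([0,0,-1],[-np.sin(a),np.cos(a),0])
Rn=toolR([0,0,-1],[np.sin(a),-np.cos(a),0])
R0,p0=cur();print(p0,get_state()["joint_pos"].round(2))
M=np.array([.50,0,.28]);b=np.radians(16.3);Rm=toolR([0,0,-1],[np.cos(b),np.sin(b),0])
plan(Rm,M);plan(Rd,c+[0,0,.25],None,(Rm,M))
E
```

```text
[0.5559 0.3669 0.005 ]
[0.3579 0.3569 0.005 ]
[0.3599 0.3087 0.005 ]
[0.5545 0.3186 0.005 ]
blk [0.5074 0.3443 0.045 ]
blk [0.4089 0.3448 0.045 ]
blk [0.4082 0.3253 0.045 ]
blk [0.5055 0.3278 0.045 ]
[ 0.45129318 -0.33242696  0.27525928] [-0.12  0.47  0.94  1.83 -0.43  1.06 -0.55]
20 rows turn [0.0029, 0.0004, -0.8717] offset [0.0418, -0.0244, -0.0006]
path min [ 0.468 -0.322  0.276] max [0.559 0.    0.28 ]
14 rows turn [0.0, 0.0, -0.9155] offset [0.046, 0.0467, 0.0054]
path min [0.461 0.023 0.25 ] max [0.541 0.338 0.278]
```

View pics/w4.png

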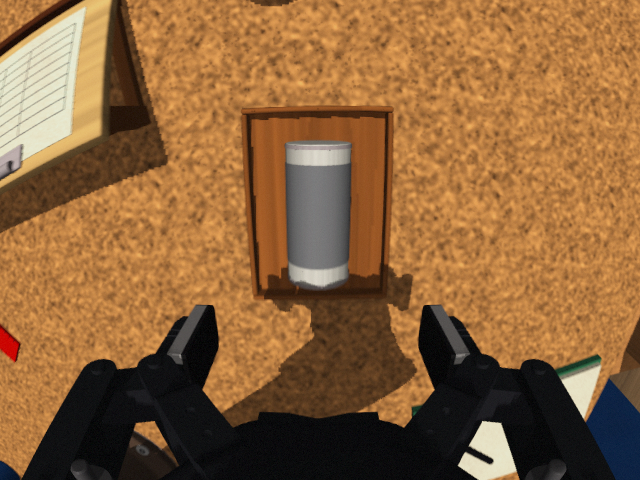

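The tin lies flat on the tray floor, at (318,215). On to the straightedge.

Call:
servo_tool(
  motion=[
    {"turn": [0, 0, -0.872], "offset": [0.042, -0.0245, 0], "fingers": 0},
    {"turn": [0, 0, -0.872], "offset": [0.042, -0.0245, 0], "fingers": 0},
    {"turn": [0, 0, -0.872], "offset": [0.042, -0.0245, 0], "fingers": 0},
    {"turn": [0, 0, -0.872], "offset": [0.042, -0.0245, 0], "fingers": 0},
    {"turn": [0, 0, -0.872], "offset": [0.042, -0.0245, 0], "fingers": 0},
    {"turn": [0, 0, -0.872], "offset": [0.042, -0.0245, 0], "fingers": 0},
    {"turn": [0, 0, -0.872], "offset": [0.042, -0.0245, 0], "fingers": 0},
    {"turn": [0, 0, -0.872], "offset": [0.042, -0.0245, 0], "fingers": 0},
    {"turn": [0, 0, -0.872], "offset": [0.042, -0.0245, 0], "fingers": 0},
    {"turn": [0, 0, -0.872], "offset": [0.042, -0.0245, 0], "fingers": 0},
    {"turn": [0, 0, -0.872], "offset": [0.042, -0.0245, 0], "fingers": 0},
    {"turn": [0, 0, -0.872], "offset": [0.042, -0.0245, 0], "fingers": 0},
    {"turn": [0, 0, -0.872], "offset": [0.042, -0.0245, 0], "fingers": 0},
    {"turn": [0, 0, -0.872], "offset": [0.042, -0.0245, 0], "fingers": 0},
    {"turn": [0, 0, -0.872], "offset": [0.042, -0.0245, 0], "fingers": 0},
    {"turn": [0, 0, -0.872], "offset": [0.042, -0.0245, 0], "fingers": 0},
    {"turn": [0, 0, -0.872], "offset": [0.042, -0.0245, 0], "fingers": 0},
    {"turn": [0, 0, -0.872], "offset": [0.042, -0.0245, 0], "fingers": 0},
    {"turn": [0, 0, -0.872], "offset": [0.042, -0.0245, 0], "fingers": 0},
    {"turn": [0, 0, -0.872], "offset": [0.042, -0.0245, 0], "fingers": 0},
  ],
)

```text
clock: 14.8
tool_pos: [0.4987, 0.0035, 0.2688]
ee_rot: [-0.0, 0.598, 0.802, -0.0]
wrist_force: [-0.5, 0.5, -0.1]
gripper_width: 0.0854
finger_force: 0.0
```

Call:
servo_tool(
  motion=[
    {"turn": [0, 0, -0.915], "offset": [0.046, 0.047, 0.005], "fingers": 0},
    {"turn": [0, 0, -0.915], "offset": [0.046, 0.047, 0.005], "fingers": 0},
    {"turn": [0, 0, -0.915], "offset": [0.046, 0.047, 0.005], "fingers": 0},
    {"turn": [0, 0, -0.915], "offset": [0.046, 0.047, 0.005], "fingers": 0},
    {"turn": [0, 0, -0.915], "offset": [0.046, 0.047, 0.005], "fingers": 0},
    {"turn": [0, 0, -0.915], "offset": [0.046, 0.047, 0.005], "fingers": 0},
    {"turn": [0, 0, -0.915], "offset": [0.046, 0.047, 0.005], "fingers": 0},
    {"turn": [0, 0, -0.915], "offset": [0.046, 0.047, 0.005], "fingers": 0},
    {"turn": [0, 0, -0.915], "offset": [0.046, 0.047, 0.005], "fingers": 0},
    {"turn": [0, 0, -0.915], "offset": [0.046, 0.047, 0.005], "fingers": 0},
    {"turn": [0, 0, -0.915], "offset": [0.046, 0.047, 0.005], "fingers": 0},
    {"turn": [0, 0, -0.915], "offset": [0.046, 0.047, 0.005], "fingers": 0},
    {"turn": [0, 0, -0.915], "offset": [0.046, 0.047, 0.005], "fingers": 0},
    {"turn": [0, 0, -0.915], "offset": [0.046, 0.047, 0.005], "fingers": 0},
    {"turn": [0, 0, 0], "offset": [0, 0, 0], "fingers": 0},
  ],
)

```text
clock: 16.68
tool_pos: [0.4581, 0.3449, 0.2399]
ee_rot: [-0.002, -0.032, 0.999, 0.0]
wrist_force: [-0.3, 0.3, 0.0]
gripper_width: 0.0855
finger_force: 0.0
```

```bash
python3 - <<'E'
from h import *
s=get_state();R0,p0=cur();print(p0,R0.round(3),s["joint_pos"].round(2))
p=eyes.camera_params("wrist");im=eyes.get_image("wrist")[:,:,::-1];pickle.dump(p,open("w5.pkl","wb"));cv2.imwrite("pics/w5.png",im)
E
```

```text
[0.4581152  0.34490389 0.23986156] [[-0.998 -0.064 -0.003]
 [-0.064  0.998  0.001]
 [ 0.003  0.001 -1.   ]] [-0.74  0.41  0.01  1.78 -0.01  0.95  0.9 ]
```

View pics/w5.png

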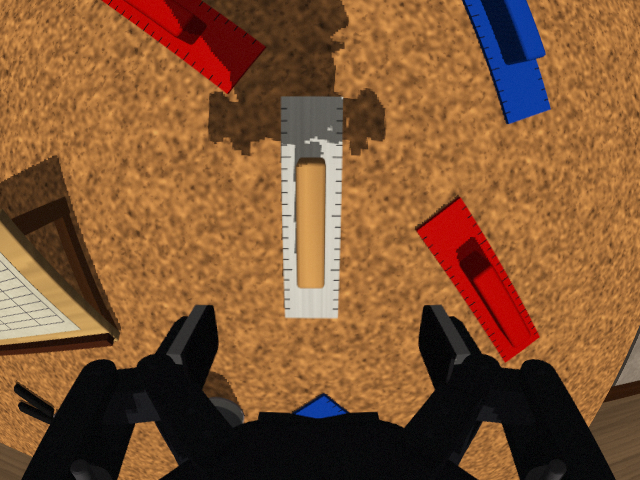

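The aluminium rule with its wooden block is at (312,207), with the gripper nearly aligned to it.

```bash
python3 - <<'E'
from h import *
p=pickle.load(open("w5.pkl","rb"));z=np.array([0,0,1.])
P=[wpl(p,u,z*.005,z) for u in [(281,97),(342.5,97),(285,318),(338.5,318)]];B=[wpl(p,u,z*.045,z) for u in [(299,158),(326,158),(297,288),(323.5,288)]]
for q in (P,B):
    q=np.array(q);m=(q[2]+q[3]-q[0]-q[1])/2;print(q.round(4).tolist(),"c",q.mean(0).round(4),"L",np.linalg.norm(m).round(4),"W",np.linalg.norm(q[1]-q[0]).round(4),"yaw",np.degrees(np.arctan2(m[1],m[0])).round(2))
c=np.array(B).mean(0);c[2]=0;m=P[2]+P[3]-P[0]-P[1];a=np.arctan2(m[1],m[0])
Rd=toolR([0,0,-1],[-np.sin(a),np.cos(a),0])
R0,p0=cur();A=c+[0,0,.15];D=c+[0,0,.0835];plan(Rd,A,4);plan(Rd,D,4,(Rd,A))
E
```

```text
[[0.3605, 0.3091, 0.005], [0.3576, 0.3585, 0.005], [0.5601, 0.3201, 0.005], [0.5568, 0.3708, 0.005]] c [0.4588 0.3396 0.005 ] L 0.1997 W 0.0495 yaw 3.35
[[0.4056, 0.3282, 0.045], [0.4044, 0.3474, 0.045], [0.5075, 0.3315, 0.045], [0.5061, 0.3524, 0.045]] c [0.4559 0.3399 0.045 ] L 0.1019 W 0.0192 yaw 2.36
4 rows turn [-0.0003, -0.0058, 0.0034] offset [0.0023, -0.0021, 0.0562]
path min [0.456 0.34  0.15 ] max [0.459 0.343 0.217]
4 rows turn [0.0, 0.0, 0.0] offset [0.0, 0.0, 0.0416]
path min [0.456 0.34  0.083] max [0.456 0.34  0.133]
```

Call:
servo_tool(
  motion=[
    {"turn": [0, -0.006, 0.003], "offset": [0, -0.003, 0.056], "fingers": 0},
    {"turn": [0, -0.006, 0.003], "offset": [0, -0.003, 0.056], "fingers": 0},
    {"turn": [0, -0.006, 0.003], "offset": [0, -0.003, 0.056], "fingers": 0},
    {"turn": [0, -0.006, 0.003], "offset": [0, -0.003, 0.056], "fingers": 0},
    {"turn": [0, 0, 0], "offset": [0, 0, 0.05], "fingers": 0},
    {"turn": [0, 0, 0], "offset": [0, 0, 0.05], "fingers": 0},
    {"turn": [0, 0, 0], "offset": [0, 0, 0.04], "fingers": 0},
    {"turn": [0, 0, 0], "offset": [0, 0, 0.026], "fingers": 0},
    {"turn": [0, 0, 0], "offset": [0, 0, 0], "fingers": 0},
  ],
)

```text
clock: 17.85
tool_pos: [0.4606, 0.3375, 0.0834]
ee_rot: [-0.0, -0.028, 1.0, -0.0]
wrist_force: [1.6, 0.3, 0.5]
gripper_width: 0.0854
finger_force: 0.0
```

```bash
python3 - <<'E'
from h import *
print(*cur())
E
```

```text
[[-9.98452038e-01 -5.56191245e-02 -2.00668363e-04]
 [-5.56189421e-02  9.98451730e-01 -8.22035695e-04]
 [ 2.46078579e-04 -8.09602253e-04 -9.99999642e-01]] [0.46057755 0.33746602 0.08343827]
```

Call:
servo_tool(
  motion=[
    {"turn": [0, 0, 0], "offset": [0, 0.005, 0], "fingers": 0.3},
    {"turn": [0, 0, 0], "offset": [0, 0, 0], "fingers": 0.6},
    {"turn": [0, 0, 0], "offset": [0, 0, 0], "fingers": 1},
    {"turn": [0, 0, 0], "offset": [0, 0, 0], "fingers": 1},
    {"turn": [0, 0, 0], "offset": [0, 0, 0], "fingers": 1},
    {"turn": [0, 0, 0], "offset": [0, 0, 0], "fingers": 1},
    {"turn": [0, 0, 0], "offset": [0, 0, 0], "fingers": 1},
    {"turn": [0, 0, 0], "offset": [0, 0, 0], "fingers": 1},
  ],
)

```text
clock: 18.85
tool_pos: [0.4607, 0.34, 0.0845]
ee_rot: [0.001, -0.028, 1.0, 0.0]
wrist_force: [-0.9, -1.6, 6.2]
gripper_width: 0.0211
finger_force: 60.1
```

Call:
servo_tool(
  motion=[
    {"turn": [0, 0, 0], "offset": [0, 0, -0.01], "fingers": 1},
    {"turn": [0, 0, 0], "offset": [0, 0, -0.03], "fingers": 1},
    {"turn": [0, 0, 0], "offset": [0, 0, -0.06], "fingers": 1},
    {"turn": [0, 0, 0], "offset": [0, 0, -0.1], "fingers": 1},
    {"turn": [0, 0, 0], "offset": [0, 0, -0.1], "fingers": 1},
    {"turn": [0, 0, 0], "offset": [0, 0, -0.1], "fingers": 1},
    {"turn": [0, 0, 0], "offset": [0, 0, -0.05], "fingers": 1},
    {"turn": [0, 0, 0], "offset": [0, 0, 0], "fingers": 1},
  ],
)

```text
clock: 19.85
tool_pos: [0.4609, 0.3402, 0.266]
ee_rot: [0.002, -0.028, 1.0, 0.001]
wrist_force: [-0.5, -0.5, -3.0]
gripper_width: 0.0211
finger_force: 59.1
```

```bash
python3 - <<'E'
from h import *
s=get_state();R0,p0=cur();print(p0,s["gripper_width"],s["joint_pos"].round(2))
p=eyes.camera_params("wrist");im=eyes.get_image("wrist")[:,:,::-1];pickle.dump(p,open("w6.pkl","wb"));cv2.imwrite("pics/w6.png",im)
T=O+S@[.060,0,.20];print(T);plan(RS,T,20)
# held-rule in image
hsv=cv2.cvtColor(im,cv2.COLOR_BGR2HSV);k=cv2.inRange(hsv,(0,0,60),(179,70,255));k[:, :240]=0;k[:,410:]=0
c=max(cv2.findContours(k,cv2.RETR_EXTERNAL,cv2.CHAIN_APPROX_NONE)[0],key=cv2.contourArea);print(cv2.minAreaRect(c),cv2.approxPolyDP(c,5,True)[:,0].tolist())
E
```

```text
[0.46092906 0.34016356 0.26598573] 0.02111238256101578 [-0.74  0.38  0.02  1.76 -0.01  1.    0.9 ]
[0.66792839 0.01260411 0.22828834]
20 rows turn [0.1975, 0.1568, 0.6275] offset [-0.048, -0.0207, 0.0068]
path min [0.48  0.013 0.227] max [0.67  0.333 0.262]
((315.8255310058594, 186.89854431152344), (126.250244140625, 240.38519287109375), 1.1233028173446655) [[255, 69], [255, 91], [267, 92], [255, 94], [255, 113], [268, 117], [256, 119], [257, 141], [268, 141], [257, 143], [257, 165], [269, 166], [257, 169], [258, 189], [277, 190], [258, 195], [259, 211], [271, 214], [259, 215], [260, 234], [271, 236], [261, 238], [262, 257], [272, 258], [262, 260], [263, 277], [273, 279], [263, 280], [264, 297], [285, 291], [282, 222], [291, 195], [339, 191], [353, 221], [351, 291], [360, 293], [355, 304], [362, 308], [360, 302], [372, 303], [367, 298], [373, 280], [363, 278], [373, 277], [374, 260], [364, 258], [374, 257], [375, 238], [364, 236], [375, 235], [377, 215], [365, 213], [376, 212], [377, 192], [359, 190], [378, 188], [378, 168], [367, 166], [378, 165], [379, 143], [367, 141], [379, 141], [380, 118], [368, 116], [380, 116], [380, 94], [368, 92], [380, 91], [381, 70]]
```

View pics/w6.png

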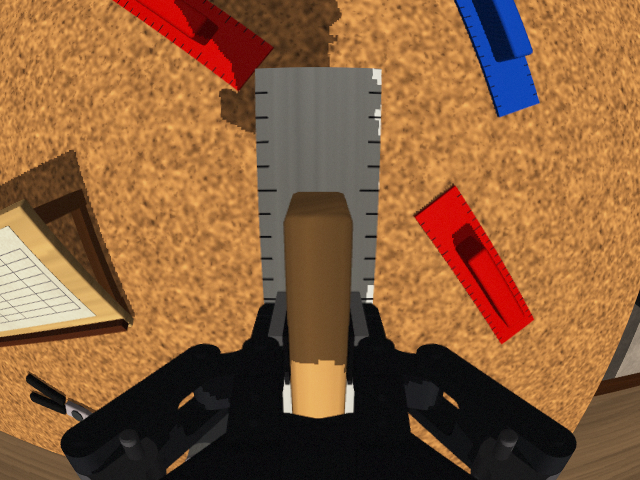

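The rule is held squarely by its block, with far plate corners at (255,69) and (381,69). Now its offset and angle in the hand.

```bash
python3 - <<'E'
from h import *
p=pickle.load(open("w6.pkl","rb"));R0,p0=cur()
for u in [(255,69),(381,69.5),(259,211),(377,211),(263.5,290),(373,290)]:
    print(u,(R0.T@(wpl(p,u,p0+R0[:,2]*.0795,R0[:,2])-p0)*1000).round(1))
E
```

```text
(255, 69) [101.8 -24.5  79.5]
(381, 69.5) [101.6  25.7  79.5]
(259, 211) [ 42.7 -24.4  79.5]
(377, 211) [42.7 25.5 79.5]
(263.5, 290) [  5.6 -24.3  79.5]
(373, 290) [ 5.5 25.6 79.5]
```

Call:
servo_tool(
  motion=[
    {"turn": [0.197, 0.157, 0.627], "offset": [-0.048, -0.0205, 0.007], "fingers": 1},
    {"turn": [0.197, 0.157, 0.627], "offset": [-0.048, -0.0205, 0.007], "fingers": 1},
    {"turn": [0.197, 0.157, 0.627], "offset": [-0.048, -0.0205, 0.007], "fingers": 1},
    {"turn": [0.197, 0.157, 0.627], "offset": [-0.048, -0.0205, 0.007], "fingers": 1},
    {"turn": [0.197, 0.157, 0.627], "offset": [-0.048, -0.0205, 0.007], "fingers": 1},
    {"turn": [0.197, 0.157, 0.627], "offset": [-0.048, -0.0205, 0.007], "fingers": 1},
    {"turn": [0.197, 0.157, 0.627], "offset": [-0.048, -0.0205, 0.007], "fingers": 1},
    {"turn": [0.197, 0.157, 0.627], "offset": [-0.048, -0.0205, 0.007], "fingers": 1},
    {"turn": [0.197, 0.157, 0.627], "offset": [-0.048, -0.0205, 0.007], "fingers": 1},
    {"turn": [0.197, 0.157, 0.627], "offset": [-0.048, -0.0205, 0.007], "fingers": 1},
    {"turn": [0.197, 0.157, 0.627], "offset": [-0.048, -0.0205, 0.007], "fingers": 1},
    {"turn": [0.197, 0.157, 0.627], "offset": [-0.048, -0.0205, 0.007], "fingers": 1},
    {"turn": [0.197, 0.157, 0.627], "offset": [-0.048, -0.0205, 0.007], "fingers": 1},
    {"turn": [0.197, 0.157, 0.627], "offset": [-0.048, -0.0205, 0.007], "fingers": 1},
    {"turn": [0.197, 0.157, 0.627], "offset": [-0.048, -0.0205, 0.007], "fingers": 1},
    {"turn": [0.197, 0.157, 0.627], "offset": [-0.048, -0.0205, 0.007], "fingers": 1},
    {"turn": [0.197, 0.157, 0.627], "offset": [-0.048, -0.0205, 0.007], "fingers": 1},
    {"turn": [0.197, 0.157, 0.627], "offset": [-0.048, -0.0205, 0.007], "fingers": 1},
    {"turn": [0.197, 0.157, 0.627], "offset": [-0.048, -0.0205, 0.007], "fingers": 1},
    {"turn": [0.197, 0.157, 0.627], "offset": [-0.048, -0.0205, 0.007], "fingers": 1},
  ],
)

```text
clock: 22.4
tool_pos: [0.6685, 0.012, 0.2258]
ee_rot: [-0.146, 0.583, 0.775, -0.194]
wrist_force: [0.5, -0.1, -2.7]
gripper_width: 0.0213
finger_force: 59.2
```

```bash
python3 - <<'E'
from h import *
s=get_state();R0,p0=cur();print(((p0-O)@S*1000).round(1),(S.T@R0).round(4).tolist(),s["joint_pos"].round(2))
p=eyes.camera_params("wrist");im=eyes.get_image("wrist")[:,:,::-1];pickle.dump(p,open("w7.pkl","wb"));cv2.imwrite("pics/w7.png",im)
E
```

```text
[ 58.5   0.7 198. ] [[-0.0032, -1.0, 0.0017], [-1.0, 0.0032, -0.0014], [0.0014, -0.0017, -1.0]] [-0.34  0.85  0.44  1.18 -0.18  1.64  0.35]
```

View pics/w7.png

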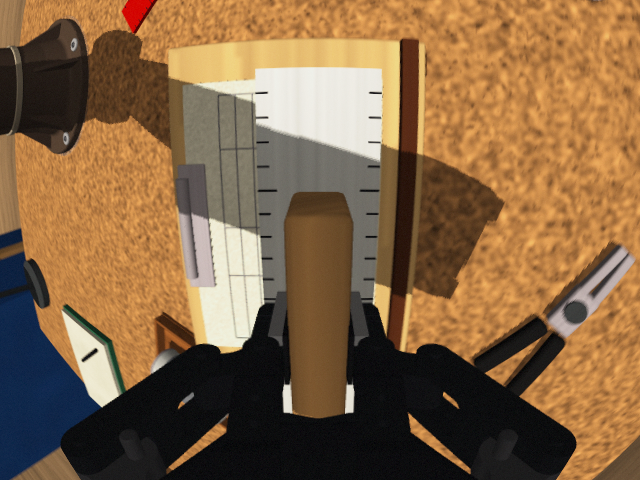

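The rule is parallel to the ledge and about 30 mm up-slope of it (inner ledge edge near column 400, rule edge near column 381). I'll fit the ledge line in this view to set the final yaw.

```bash
cat > fit.py <<'E'
from h import *
def ledge(im,p,rows,u0,u1):
    v=cv2.GaussianBlur(im,(1,5),0)[:,:,1].astype(float);L=[]
    for r in rows:
        g=v[r,u0:u1];i=np.argmin(np.gradient(g));
        if g[max(i-4,0)]-g[min(i+4,len(g)-1)]>40:
            L.append((wpl(p,(u0+i,r),O,S[:,2])-O)@S*1000)
    L=np.array(L);k=np.polyfit(L[:,1],L[:,0],1);e=L[:,0]-np.polyval(k,L[:,1]);L=L[abs(e)<1.5];k=np.polyfit(L[:,1],L[:,0],1)
    print("ledge x_s at y=0 %.2f slope %.4f n %d rms %.2f"%(k[1],k[0],len(L),np.std(L[:,0]-np.polyval(k,L[:,1]))),L[:,1].min().round(),L[:,1].max().round());return k
if __name__=="__main__":
    ledge(cv2.imread("pics/w1.png"),pickle.load(open("w1.pkl","rb")),list(range(50,140,4))+list(range(304,336,4)),350,380)
    k=ledge(cv2.imread("pics/w7.png"),pickle.load(open("w7.pkl","rb")),[*range(50,335,5)],384,412)
    # target: rule along fitted ledge; edge 6 mm short of ledge, underside 6 mm over slope
    h2=S[:,0]; y2=S[:,1]+k[0]*S[:,0];y2/=np.linalg.norm(y2);Rt=toolR(-S[:,2],-np.cross(y2,S[:,2]))
    print((S.T@Rt).round(4)[0])
    T=O+S@[k[1]/1000+.006+.0256,.0018,.0845+.006];plan(Rt,T,10)
E
python3 fit.py
```

```text
ledge x_s at y=0 0.54 slope -0.0028 n 31 rms 0.29 -132.0 132.0
ledge x_s at y=0 1.22 slope -0.0005 n 57 rms 0.23 -132.0 93.0
[ 5.e-04 -1.e+00  0.e+00]
10 rows turn [-0.0039, -0.0011, -0.0111] offset [0.0007, 0.0068, 0.0267]
path min [0.642 0.003 0.119] max [0.665 0.007 0.215]
```

Call:
servo_tool(
  motion=[
    {"turn": [-0.004, -0.001, -0.012], "offset": [0.0005, 0.007, 0.0265], "fingers": 1},
    {"turn": [-0.004, -0.001, -0.012], "offset": [0.0005, 0.007, 0.0265], "fingers": 1},
    {"turn": [-0.004, -0.001, -0.012], "offset": [0.0005, 0.007, 0.0265], "fingers": 1},
    {"turn": [-0.004, -0.001, -0.012], "offset": [0.0005, 0.007, 0.0265], "fingers": 1},
    {"turn": [-0.004, -0.001, -0.012], "offset": [0.0005, 0.007, 0.0265], "fingers": 1},
    {"turn": [-0.004, -0.001, -0.012], "offset": [0.0005, 0.007, 0.0265], "fingers": 1},
    {"turn": [-0.004, -0.001, -0.012], "offset": [0.0005, 0.007, 0.0265], "fingers": 1},
    {"turn": [-0.004, -0.001, -0.012], "offset": [0.0005, 0.007, 0.0265], "fingers": 1},
    {"turn": [-0.004, -0.001, -0.012], "offset": [0.0005, 0.007, 0.0265], "fingers": 1},
    {"turn": [-0.004, -0.001, -0.012], "offset": [0.0005, 0.007, 0.0265], "fingers": 1},
    {"turn": [0, 0, 0], "offset": [0, 0, 0], "fingers": 1},
  ],
)

```text
clock: 23.82
tool_pos: [0.6435, 0.0086, 0.118]
ee_rot: [-0.146, 0.577, 0.78, -0.192]
wrist_force: [0.7, 0.5, -2.3]
gripper_width: 0.0207
finger_force: 59.1
```

```bash
cat > st.py <<'E'
from h import *
s=get_state();R0,p0=cur();print(((p0-O)@S*1000).round(2),(S.T@R0)[[0,2,2],[0,0,1]].round(4),"F",(S.T@s["wrist_force"]).round(1),s["clock"])
E
python3 st.py
```

```text
[29.94 -2.97 91.05] [ 0.0139 -0.0003  0.0022] F [-1.8 -0.3 -1.7] 23.825
```

Call:
servo_tool(
  motion=[
    {"turn": [0, 0, 0], "offset": [0, 0, 0], "fingers": 1},
    {"turn": [0, 0, 0], "offset": [0, 0, 0], "fingers": 1},
  ],
)

```text
clock: 24.08
tool_pos: [0.6445, 0.0085, 0.1194]
ee_rot: [-0.145, 0.577, 0.781, -0.191]
wrist_force: [0.4, -0.5, -2.2]
gripper_width: 0.0211
finger_force: 59.1
```

```bash
python3 st.py; python3 st.py; python3 - <<'E'
from fit import *
p=eyes.camera_params("wrist");im=np.ascontiguousarray(eyes.get_image("wrist")[:,:,::-1]);pickle.dump(p,open("w8.pkl","wb"));cv2.imwrite("pics/w8.png",im)
print(get_state()["clock"])
for r in (75,150,230,290):
    print(r,im[r,372:412:2,1].tolist())
E
```

```text
[29.79 -2.66 92.78] [ 0.0137 -0.001   0.0047] F [-1.2  0.6 -1.9] 24.075
[29.79 -2.66 92.78] [ 0.0137 -0.001   0.0047] F [-1.2  0.6 -1.9] 24.075
24.125
75 [240, 240, 240, 239, 238, 225, 225, 219, 214, 17, 15, 42, 48, 47, 47, 48, 46, 47, 46, 44]
150 [238, 239, 238, 236, 230, 223, 217, 176, 15, 22, 47, 48, 46, 45, 47, 42, 45, 46, 46, 46]
230 [116, 117, 113, 94, 95, 57, 16, 15, 18, 23, 20, 21, 18, 21, 18, 22, 24, 22, 24, 23]
290 [114, 98, 94, 40, 13, 23, 24, 21, 19, 20, 22, 21, 22, 23, 23, 21, 18, 74, 97, 98]
```

View pics/w8.png

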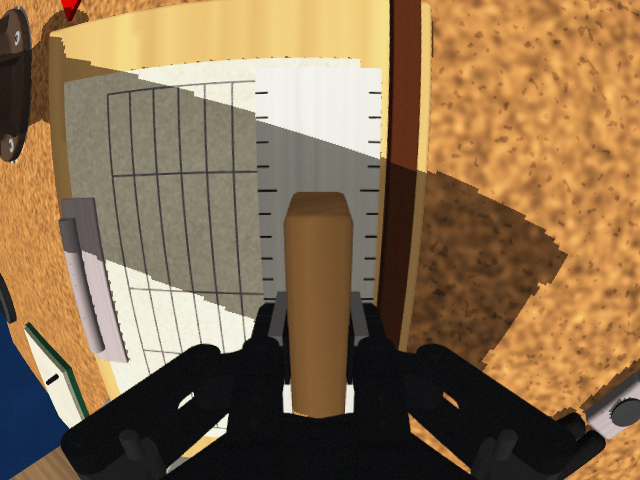

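The lower edge is close to the ledge, but there is about 0.7° of yaw: the gap is 8 px at row 75 and 4 px at row 290. I'll correct that, then lower.

Call:
servo_tool(
  motion=[
    {"turn": [0.02, 0, 0.06], "offset": [0, 0, 0], "fingers": 1},
    {"turn": [0.02, 0, 0.06], "offset": [0, 0, 0], "fingers": 1},
    {"turn": [0, 0, 0], "offset": [0, 0, 0.006], "fingers": 1},
    {"turn": [0, 0, 0], "offset": [0, 0, 0.006], "fingers": 1},
    {"turn": [0, 0, 0], "offset": [0, 0, 0], "fingers": 1},
    {"turn": [0, 0, 0], "offset": [0, 0, 0], "fingers": 1},
    {"turn": [0, 0, 0], "offset": [0, 0, 0], "fingers": 1},
  ],
)

```text
clock: 25.0
tool_pos: [0.642, 0.0079, 0.1148]
ee_rot: [-0.145, 0.582, 0.777, -0.194]
wrist_force: [0.2, 0.3, -2.3]
gripper_width: 0.0212
finger_force: 59.1
```

```bash
python3 st.py
```

```text
[29.82 -2.78 87.47] [ 0.0012 -0.0008 -0.0002] F [-1.3 -0.2 -1.9] 25.0
```

Square to the slope now. Next, fine lowering steps.

Call:
servo_tool(
  motion=[
    {"turn": [0, 0, 0], "offset": [0, 0, 0.004], "fingers": 1},
    {"turn": [0, 0, 0], "offset": [0, 0, 0], "fingers": 1},
    {"turn": [0, 0, 0], "offset": [0, 0, 0], "fingers": 1},
  ],
)

```text
clock: 25.38
tool_pos: [0.6412, 0.0077, 0.1133]
ee_rot: [-0.145, 0.582, 0.777, -0.194]
wrist_force: [-0.2, 0.0, -2.0]
gripper_width: 0.0213
finger_force: 59.1
```

Call:
servo_tool(
  motion=[
    {"turn": [0, 0, 0], "offset": [0, 0, 0.003], "fingers": 1},
    {"turn": [0, 0, 0], "offset": [0, 0, 0], "fingers": 1},
    {"turn": [0, 0, 0], "offset": [0, 0, 0], "fingers": 1},
  ],
)

```text
clock: 25.75
tool_pos: [0.6409, 0.0076, 0.1125]
ee_rot: [-0.145, 0.582, 0.777, -0.194]
wrist_force: [1.1, 1.7, 2.1]
gripper_width: 0.0214
finger_force: 59.5
```

```bash
python3 st.py
```

```text
[29.82 -2.74 84.95] [ 0.0012 -0.0009  0.0002] F [-0.4 -1.3  2.6] 25.75
```

Call:
servo_tool(
  motion=[
    {"turn": [0, 0, 0], "offset": [0, 0.003, 0], "fingers": 1},
    {"turn": [0, 0, 0], "offset": [0, 0.003, 0], "fingers": 1},
    {"turn": [0, 0, 0], "offset": [0, 0, 0], "fingers": 1},
    {"turn": [0, 0, 0], "offset": [0, 0, 0], "fingers": 1},
  ],
)

```text
clock: 26.25
tool_pos: [0.6428, 0.008, 0.1115]
ee_rot: [-0.145, 0.582, 0.777, -0.194]
wrist_force: [0.6, -0.2, 5.3]
gripper_width: 0.0212
finger_force: 60.1
```

```bash
python3 st.py
```

```text
[27.59 -2.58 84.97] [ 0.001  -0.001  -0.0003] F [2.  0.3 4.9] 26.25
```

Call:
servo_tool(
  motion=[
    {"turn": [0, 0, 0], "offset": [0, 0.002, 0], "fingers": 1},
    {"turn": [0, 0, 0], "offset": [0, 0, 0], "fingers": 1},
    {"turn": [0, 0, 0], "offset": [0, 0, 0], "fingers": 1},
  ],
)

```text
clock: 26.62
tool_pos: [0.6435, 0.0081, 0.1111]
ee_rot: [-0.145, 0.582, 0.777, -0.194]
wrist_force: [-0.0, -0.3, 5.8]
gripper_width: 0.0215
finger_force: 60.1
```

```bash
python3 st.py
```

```text
[26.81 -2.51 84.94] [ 0.0009 -0.001  -0.0003] F [2.8 0.3 5. ] 26.625
```

Call:
servo_tool(
  motion=[
    {"turn": [0, 0, 0], "offset": [0, 0.002, 0], "fingers": 1},
    {"turn": [0, 0, 0], "offset": [0, 0, 0], "fingers": 1},
    {"turn": [0, 0, 0], "offset": [0, 0, 0], "fingers": 1},
  ],
)

```text
clock: 27.0
tool_pos: [0.6442, 0.0083, 0.1108]
ee_rot: [-0.145, 0.582, 0.777, -0.194]
wrist_force: [-0.4, 0.4, 5.1]
gripper_width: 0.0214
finger_force: 60.1
```

```bash
python3 st.py
```

```text
[26.02 -2.52 84.96] [ 0.0009 -0.001  -0.0003] F [ 2.6 -0.5  4.4] 27.0
```

Call:
servo_tool(
  motion=[
    {"turn": [0, 0, 0], "offset": [0, 0.002, 0], "fingers": 1},
    {"turn": [0, 0, 0], "offset": [0, 0, 0], "fingers": 1},
    {"turn": [0, 0, 0], "offset": [0, 0, 0], "fingers": 1},
  ],
)

```text
clock: 27.38
tool_pos: [0.6448, 0.0085, 0.1104]
ee_rot: [-0.145, 0.582, 0.777, -0.194]
wrist_force: [0.6, 0.3, 5.7]
gripper_width: 0.021
finger_force: 60.2
```

```bash
python3 st.py
```

```text
[25.27 -2.49 84.97] [ 0.0009 -0.001  -0.0004] F [ 2.1 -0.2  5.3] 27.375
```

Call:
servo_tool(
  motion=[
    {"turn": [0, 0, 0], "offset": [0, 0.002, 0], "fingers": 1},
    {"turn": [0, 0, 0], "offset": [0, 0, 0], "fingers": 1},
    {"turn": [0, 0, 0], "offset": [0, 0, 0], "fingers": 1},
  ],
)

```text
clock: 27.75
tool_pos: [0.645, 0.0084, 0.1103]
ee_rot: [-0.145, 0.582, 0.776, -0.194]
wrist_force: [-2.3, -0.4, 8.8]
gripper_width: 0.0213
finger_force: 60.4
```

Call:
servo_tool(
  motion=[
    {"turn": [0, 0, 0], "offset": [0, 0.002, 0], "fingers": 1},
    {"turn": [0, 0, 0], "offset": [0, 0, 0], "fingers": 1},
    {"turn": [0, 0, 0], "offset": [0, 0, 0], "fingers": 1},
  ],
)

```text
clock: 28.12
tool_pos: [0.6452, 0.0085, 0.1103]
ee_rot: [-0.146, 0.582, 0.776, -0.195]
wrist_force: [-4.7, -0.1, 11.4]
gripper_width: 0.0213
finger_force: 60.6
```

```bash
python3 st.py
```

```text
[24.93 -2.44 85.04] [ 0.0006 -0.0006 -0.0032] F [ 9.3 -1.2  7.9] 28.125
```

Call:
servo_tool(
  motion=[
    {"turn": [0, 0, 0], "offset": [0, 0.003, 0], "fingers": 1},
    {"turn": [0, 0, 0], "offset": [0, 0, 0], "fingers": 1},
    {"turn": [0, 0, 0], "offset": [0, 0, 0], "fingers": 1},
  ],
)

```text
clock: 28.5
tool_pos: [0.6453, 0.0085, 0.1102]
ee_rot: [-0.147, 0.582, 0.776, -0.196]
wrist_force: [-8.2, -0.0, 17.1]
gripper_width: 0.021
finger_force: 61.0
```

```bash
python3 - <<'E'
import st
from fit import *
print("moment slope axes",(S.T@st.s["moment"]).round(2))
p=eyes.camera_params("wrist");im=np.ascontiguousarray(eyes.get_image("wrist")[:,:,::-1]);pickle.dump(p,open("w9.pkl","wb"));cv2.imwrite("pics/w9.png",im)
for r in (75,110,150,190,230,280):print(r,im[r,364:404:2,1].tolist())
E
```

```text
[24.73 -2.42 85.06] [ 0.0003 -0.     -0.0054] F [15.  -2.3 11.4] 28.5
moment slope axes [-0.3  -2.75  0.22]
75 [239, 241, 242, 242, 241, 242, 241, 240, 202, 17, 44, 48, 47, 47, 48, 48, 49, 49, 48, 49]
110 [238, 239, 241, 240, 240, 240, 240, 238, 188, 26, 48, 46, 46, 46, 49, 47, 49, 45, 44, 49]
150 [195, 239, 240, 240, 239, 240, 238, 230, 15, 42, 49, 47, 48, 47, 47, 48, 45, 50, 46, 48]
190 [18, 18, 18, 21, 16, 14, 16, 16, 15, 18, 24, 23, 20, 24, 26, 20, 20, 23, 20, 20]
230 [118, 119, 119, 120, 120, 119, 100, 16, 20, 22, 21, 19, 26, 24, 23, 21, 23, 24, 19, 26]
280 [76, 76, 77, 81, 80, 39, 19, 21, 23, 24, 23, 26, 22, 22, 26, 24, 20, 19, 24, 74]
```

The gap is closed evenly along the visible edge. I'll relax most of the push and release.

Call:
servo_tool(
  motion=[
    {"turn": [0, 0, 0], "offset": [0, -0.002, 0], "fingers": 1},
    {"turn": [0, 0, 0], "offset": [0, -0.002, 0], "fingers": 1},
    {"turn": [0, 0, 0], "offset": [0, 0, 0], "fingers": 1},
    {"turn": [0, 0, 0], "offset": [0, 0, 0], "fingers": 0.65},
    {"turn": [0, 0, 0], "offset": [0, 0, 0], "fingers": 0.5},
    {"turn": [0, 0, 0], "offset": [0, 0, 0], "fingers": 0.4},
    {"turn": [0, 0, 0], "offset": [0, 0, 0], "fingers": 0.4},
    {"turn": [0, 0, 0], "offset": [0, 0, 0], "fingers": 0.4},
  ],
)

```text
clock: 29.55
tool_pos: [0.6458, 0.009, 0.1094]
ee_rot: [-0.145, 0.582, 0.777, -0.194]
wrist_force: [0.1, 0.1, -1.1]
gripper_width: 0.0512
finger_force: 0.0
```

Call:
servo_tool(
  motion=[
    {"turn": [0, 0, 0], "offset": [0, 0, -0.01], "fingers": 0.4},
    {"turn": [0, 0, 0], "offset": [0, 0, -0.03], "fingers": 0.4},
    {"turn": [0, 0, 0], "offset": [0, 0, -0.05], "fingers": 0.4},
    {"turn": [0, 0, 0], "offset": [0, 0, -0.08], "fingers": 0.4},
    {"turn": [0, 0, 0], "offset": [0, 0, -0.1], "fingers": 0.2},
    {"turn": [0, 0, 0], "offset": [0, 0, -0.1], "fingers": 0},
    {"turn": [0, 0, 0], "offset": [0, 0, 0], "fingers": 0},
    {"turn": [0, 0, 0], "offset": [0, 0, 0], "fingers": 0},
    {"turn": [0, 0, 0], "offset": [0, 0, 0], "fingers": 0},
  ],
)

```text
clock: 30.68
tool_pos: [0.7119, 0.0285, 0.2392]
ee_rot: [-0.146, 0.582, 0.776, -0.194]
wrist_force: [-0.9, -0.1, -0.3]
gripper_width: 0.0856
finger_force: 0.0
```

```bash
python3 - <<'E'
import st
from fit import *
p=eyes.camera_params("wrist");im=np.ascontiguousarray(eyes.get_image("wrist")[:,:,::-1]);pickle.dump(p,open("w10.pkl","wb"));cv2.imwrite("pics/w10.png",im)
side=eyes.get_image("side")[:,:,::-1]
a=cv2.resize(im[20:380,160:460],(500,600),interpolation=cv2.INTER_CUBIC);b=cv2.resize(side[215:395,280:405],(300,432),interpolation=cv2.INTER_CUBIC)
c=np.zeros((600,800,3),np.uint8);c[:,:500]=a;c[:432,500:]=b;cv2.imwrite("pics/final.png",c)
E
```

```text
[ 23.95  -2.97 231.51] [ 0.0011 -0.0002 -0.0023] F [ 0.6 -0.2 -0.6] 30.675
```

View pics/final.png

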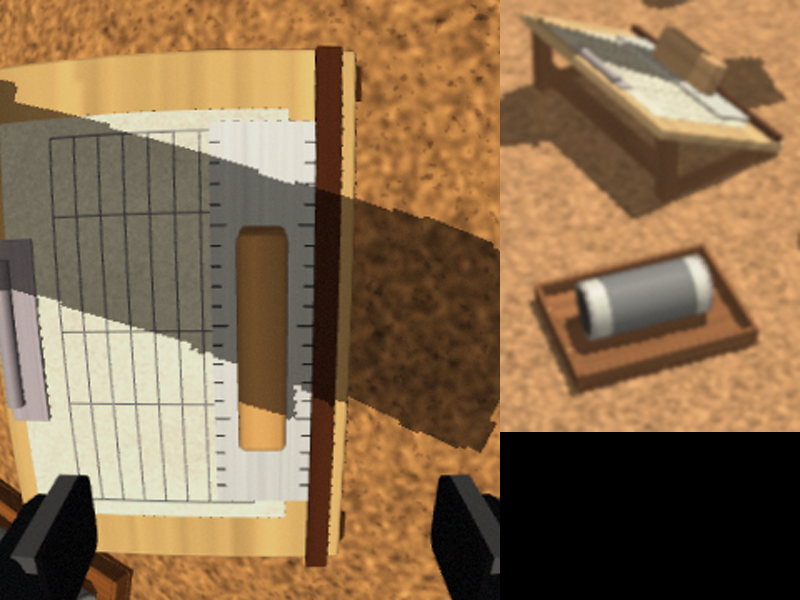

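The straightedge lies flat on the slope, flush with the ledge along its whole length (crop column 315, rows 120–500), and within both ends. The tin lies in the tray and the gripper is clear of everything.

```bash
python3 -c "
from workcell import ticket;print(ticket.finish_job())"
```

```text
the job is handed in; nothing more can be done
None
```

I handed the job in at about 31 s: the tin lies on its side on the tray floor, and the straightedge lies flat on the slope, flush against the ledge and within its ends.

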